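Jam a levelling wedge under the laboratory shaker

ROBOT

A 6-joint arm with a two-finger parallel gripper is mounted at the origin on the work surface. World frame = base frame: x ahead of the robot, y to its left, z up, the work surface at z = 0. Lengths are in m, angles in degrees, forces in N, time in s.
With the tool pointing down it reaches from about 0.3 to 0.75 m from the base axis. Payload 8.5 kg.
Tool frame: the origin (TCP) lies on the centre line of the jaws, within the pads' length; the fingertips stand 17 mm ahead of it and the grasp point (between the pads) lies 2 mm behind it (env.tcp_to_tips is the distance from the TCP to the fingertips, in m); z points along the fingers, y is the line along which they close (so a half turn about z gives the same grasp; the last joint's range is limited). The gripper opens to 85 mm and grips with 20 to 120 N. Pads are 22 mm wide; open, the fingers measure 114 mm over their backs; the gripper's body (76 mm by 85 mm) begins 54 mm behind the grasp point. The pads swing forward as they close: fully open they stand 13 mm farther back than shut.
Start: joints at [-88.883, 21.807, 74.336, -0, 83.858, -12.336], TCP at [0.128, -0.535, 0.248] pointing down, gripper open.
Joint ranges: [-178.18, 178.18], [-50.72, 133.34], [12.68, 142.11], [-81.47, 261.47], [9.98, 163.14], [-165.26, 165.26]. Speed limits (degrees/s): [136.94, 136.94, 180, 180, 180, 180].

INTERFACE

Orientations are given as a 3x3 rotation matrix whose columns are the frame's x, y, z axes.
In Python, from rig import env gives the robot as it stands. The module is installed in compiled form; this text tells all that it offers.
- The arm moves only by the shell command python3 -m pendant 'ROWS' [FORCE]. ROWS is JSON, a list of rows, each a list of 7 numbers: the opening, from 0 (shut) to 1 (fully open), then the shift along the tool's x, y, z in m, then the turn, a rotation vector about the tool's x, y, z in rad. A call has 1 to 5 rows; each row is the pose to reach, as a shift and turn from the pose commanded when the call began, along the tool's axes at that moment; what a row does not reach only later rows make up. A row lasts 1/8 s, in which the tool goes at most 62.5 mm and 10.7 degrees, less where a joint would pass 70% of its speed; a pose out of reach is approached as far as the arm can. A call with a gripper value outside its range is refused whole. The fingers move at their own pace and stop on an object; FORCE is the grip in N (left out, the last holds). Time passes only in rows, so rows that repeat a pose let the fingers close. It gives the time, the measured TCP pose, the force, the opening and the grip force at its end, in the units of the state.
- env.observe(): the state, without advancing time (a new reading comes with each control period).
- env.get_image(name): name is "scene" or "top"; returns a dict with "image" (420x560x3 uint8, blue, green, red), "fx", "fy", "cx", "cy" (pixels), "pose" (4x4, takes a point from camera to world coordinates). Camera axes: x right, y up, looking along -z (the intrinsics and any distortion apply to the point x, -y, -z); pixel columns grow to the right and rows downward; lengths in m; the calibration is good to about 2 mm. A picture is of the moment at which its call begins. There is no depth.
- env.close_job(): hands the job in; it is judged then, once.
Trained networks look in the newest picture that a camera, given by its name, has taken for a name from the list of things; names that differ only in an ending like _2 or _b are one class to them, and where a whole thing is asked for, a point or a joint stands for the part that bears it (a point fixed in the world has none). Each returns a list of dicts, best first, with "conf" (0 to 1); they miss things now and then, are a little off and sometimes report something else, mostly with a low value. They report only what shows in the picture. A call takes as long as a camera call. They do not tell look-alikes from the thing itself.
- env.find_in(camera, thing): "bbox" ([centre column, centre row, width, height] in pixels, round what is visible of it).
- env.trace(camera, thing): "mask" (420x560 bool, what is visible of it) and "bbox" ([centre column, centre row, width, height] in pixels, round what is visible of it).
- env.tip_of(camera, thing): "centre" ([column, row] in pixels: a listed point, or the origin of a listed thing).
The state is a dict: "time_s": time; "q": joint angles; "qvel": joint speeds; "joint_efforts": joint torques, N m; "position": TCP position; "tool_rot": TCP orientation; "ft_force": force on the tool from outside, world axes, zero at the start; "wrist_torque": the same for the moment, N m; "grip_width": finger opening in m; "gripper_force": force on a finger pad.
Only numpy, scipy, OpenCV 4.12 (cv2) and the standard library are available. Lean on these libraries where they do the work, as an engineer would, in place of code of your own. Each camera call takes 0.05 s, during which the arm holds its last target. There are 200 camera calls.

TASK

The front edge of the bench shaker sags and the machine rocks. Take the tapered black wedge (not the straight bar) out of its rack, lay it on the bench on its flat broad face and let go of it; then bring it to the shaker and push it, thin end first and flat on the bench, into the notch under the middle of the shaker's front edge until the edge is lifted and the wedge is jammed tight, as with a firm push of about 15 N, and leave it there. Leave the straight bar, the bottle and the beaker as they stand.

Things in the scene. Friction and masses are not known exactly. Their poses are not given: they have to be found in the camera images.
- wedge_mid (a point): Centre of the black plastic wedge (0.08-0.17 kg): 140 mm long, 44 wide, tapering evenly from 34 mm thick to 4. Starts standing on its thick end, thin end up. z: along the flat broad face to the thin end (70 mm to each end); y: across the width; x: square to the flat face and away from it. The flat face is 9.5 mm off towards -x (at the start roughly away from the robot); lying flat, x points up.
- wedge_tip (a point): Middle of the wedge's thin end face; axes as for the wedge's centre.
- wedge: The same wedge, origin at the middle of its thick end face (34 by 44 mm); the flat broad face is 17 mm from it towards -x. Axes as for its centre.
- bar_mid (a point): Centre of a straight black plastic bar, 30 by 44 by 140 mm, not tapered, standing in the other rack: not the wedge, to be left alone.
- rack_a: The fixed aluminium rack in which the wedge stands: base plate 66 by 76 mm, 3 mm thick (the wedge rests on it), walls 22 mm high over the bench round a pocket of 42 by 52 mm. Origin at the middle of its underside, z up.
- rack_b: The other, identical rack, in which the straight bar stands.
- shaker_lip (a point): Middle of the underside of the rounded steel lip spanning the notch in the shaker's front edge; its height over the bench, 18 to 23 mm at first, is the gap. y: level, into the notch, square to the front; x: along the front; z up. The notch is 70 mm wide, open to the bench, over 130 mm deep; the skirt on both sides of it hangs to 4-9 mm over the bench.
- shaker: White bench shaker, 260 by 260 mm, top 95 mm up; from 60 mm behind the front, flasks on a platform, 210 mm high. Tips about its rear feet (origin there): the lip can rise 10 mm. Lip load 0.5-4 N when first lifted, 1.2 N more per mm. Wedge slides freely with 1-2 N; once it lifts the lip, the push is 1.3 to 2.6 times the lip load. Tight: more than 5 N of lip load left on the wedge; friction holds it.
- bottle: Capped glass bottle, 72 mm across, 150 mm high, a bystander. Origin under its middle.
- beaker: Glass beaker, 70 mm across, 85 mm high, a bystander. Origin under its middle.
Things that resemble listed ones, but are neither listed nor needed, are in the scene too. Leave any blue look-alike of the wedge alone.

How it is judged:
By the outcome, as a careful person would: the job done as asked, in the order asked, and still so for the second after the job is handed in, with the robot touching nothing.
It also fails if it takes over 72 s, if anything falls off the work surface, if the arm or the gripper's body presses on something with over 40 N, if the wrist force passes 120 N, or if a joint passes its speed limit or range.

## Working session

There is one attempt and no reset: what is moved stays moved. The work goes in short steps, Python scripts to look and compute and a shell command to move; the robot and the scene stay as the last step left them, time stands still between calls to the robot, and variables do not carry over. Pictures are saved under pics/ and viewed, at most 13 in all, crops included, and the job is handed in when it is done.

```bash
mkdir -p pics; cat > h.py <<'E'
import numpy as np, cv2
from rig import env
def ray(im,px):
    p=np.array(im['pose']); d=np.array([(px[0]-im['cx'])/im['fx'],-(px[1]-im['cy'])/im['fy'],-1.0])
    return p[:3,3], p[:3,:3]@d
def onz(im,px,z):
    o,d=ray(im,px); return o+d*(z-o[2])/d[2]
def proj(im,P):
    p=np.array(im['pose']); c=p[:3,:3].T@(np.array(P)-p[:3,3]); return [im['cx']+im['fx']*c[0]/-c[2], im['cy']-im['fy']*c[1]/-c[2]]
def tri(a,pa,b,pb):
    o1,d1=ray(a,pa);o2,d2=ray(b,pb); d1/=np.linalg.norm(d1);d2/=np.linalg.norm(d2)
    s=np.linalg.lstsq(np.c_[d1,-d2],o2-o1,rcond=None)[0]
    A=o1+s[0]*d1;B=o2+s[1]*d2; return (A+B)/2,np.linalg.norm(A-B)
E
python3 - <<'E'
from h import *
np.set_printoptions(precision=4,suppress=True)
I={c:env.get_image(c) for c in('scene','top')}
for c in I: cv2.imwrite(f'pics/{c}0.png',I[c]['image']); print(c,{k:I[c][k] for k in I[c] if k not in('image','pose')}); print(np.array(I[c]['pose']))
for n in ['wedge_mid','wedge_tip','wedge','bar_mid','rack_a','shaker_lip','shaker','bottle','beaker']:
    for c in I: print(n,c,[(np.round(r['centre']),round(r['conf'],2)) for r in env.tip_of(c,n)][:4])
print(env.observe()['tool_rot'])
E
```

```text
scene {'fx': 413.0045627303607, 'fy': 413.0045627303607, 'cx': 284.6482328479575, 'cy': 212.78636208525825}
[[ 0.1919 -0.7941  0.5768  1.2778]
 [ 0.9814  0.1615 -0.1042 -0.1309]
 [-0.0104  0.586   0.8103  1.0455]
 [ 0.      0.      0.      1.    ]]
top {'fx': 417.48925971506253, 'fy': 417.48925971506253, 'cx': 279.13104397485233, 'cy': 203.63603261515792}
[[ 0.0008  0.9917 -0.1283  0.4839]
 [-1.     -0.0003 -0.0083 -0.0114]
 [-0.0083  0.1283  0.9917  1.1728]
 [ 0.      0.      0.      1.    ]]
wedge_mid scene [(array([154., 207.]), 0.82), (array([110., 231.]), 0.65), (array([228., 217.]), 0.63)]
wedge_mid top [(array([468., 237.]), 0.93), (array([433., 218.]), 0.77), (array([427., 258.]), 0.74)]
wedge_tip scene [(array([139., 217.]), 0.73), (array([104., 219.]), 0.67), (array([146., 196.]), 0.63)]
wedge_tip top [(array([478., 230.]), 0.94), (array([435., 254.]), 0.86), (array([444., 221.]), 0.52), (array([344., 249.]), 0.16)]
wedge scene [(array([163., 218.]), 0.96), (array([121., 243.]), 0.9), (array([154., 255.]), 0.88)]
wedge top [(array([454., 241.]), 0.89), (array([419., 260.]), 0.87), (array([422., 221.]), 0.6), (array([424., 256.]), 0.3)]
bar_mid scene [(array([226., 202.]), 0.9)]
bar_mid top [(array([344., 249.]), 0.81)]
rack_a scene [(array([160., 216.]), 0.6), (array([228., 219.]), 0.54)]
rack_a top [(array([416., 261.]), 0.82), (array([340., 246.]), 0.57)]
shaker_lip scene [(array([353., 199.]), 0.55), (array([228., 216.]), 0.17)]
shaker_lip top [(array([197., 239.]), 0.85)]
shaker scene [(array([434., 194.]), 0.95)]
shaker top [(array([110., 230.]), 0.77)]
bottle scene [(array([207., 275.]), 0.63), (array([226., 217.]), 0.17)]
bottle top [(array([366., 187.]), 0.61), (array([435., 258.]), 0.2)]
beaker scene [(array([272., 260.]), 0.86)]
beaker top [(array([300., 186.]), 0.83), (array([437., 254.]), 0.46)]
[[ 0.9726  0.2326 -0.    ]
 [ 0.2326 -0.9726 -0.    ]
 [-0.      0.     -1.    ]]
```

View pics/scene0.png

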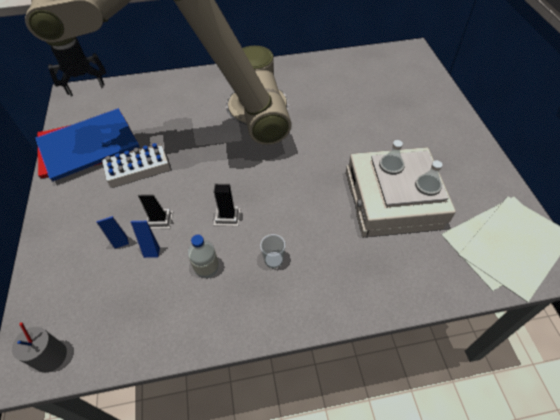

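View pics/top0.png

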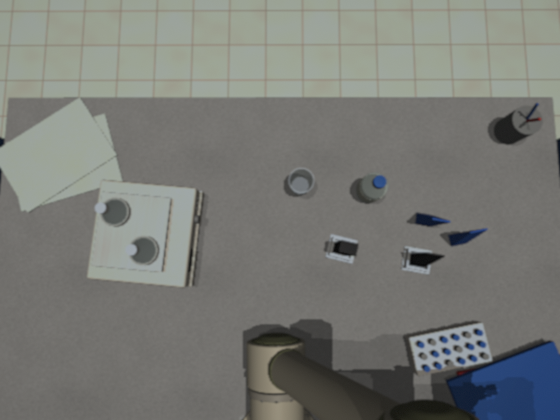

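Candidates for the wedge:
- Black piece in a rack at scene (154,210) / top (425,259). It tapers upward.
- Black straight bar at scene (226,202) / top (344,249).
- Blue look-alikes at scene (113,232) and (146,238).

I choose the first. The shaker's front faces right in the top view, at column ~200.

```bash
python3 - <<'E'
from h import *
np.set_printoptions(precision=4,suppress=True)
I={c:env.get_image(c) for c in('scene','top')}
def crop(c,x,y,w,h,s): return cv2.resize(I[c]['image'][y:y+h,x:x+w],None,fx=s,fy=s,interpolation=cv2.INTER_CUBIC)
a=np.hstack([crop('scene',130,185,50,50,8-2.4+.4-0),crop('top',395,235,50,50,6)])
b=np.hstack([crop('scene',330,140,75,75,4),crop('top',150,180,75,75,4)]) if 0 else np.hstack([crop('scene',335,145,50,100,3),crop('top',170,180,50,100,3),crop('top',320,225,50,50,6)])
w=max(a.shape[1],b.shape[1]);P=lambda m:cv2.copyMakeBorder(m,0,0,0,w-m.shape[1],0)
out=np.clip(np.vstack([P(a),P(b)]).astype(float)*1.6,0,255).astype('uint8')
cv2.imwrite('pics/c1.png',out);print(out.shape)
def best(c,n,near):
    L=[r['centre'] for r in env.tip_of(c,n)]; return min(L,key=lambda p:np.hypot(*(np.array(p)-near))) if L else None
for n,s,t in [('wedge',(158,220),(418,260)),('wedge_mid',(153,209),(430,259)),('wedge_tip',(147,196),(441,256)),('rack_a',(156,218),(417,260)),('shaker_lip',(353,199),(197,239)),('bottle',(206,272),(368,188)),('beaker',(274,260),(300,185)),('bar_mid',(226,202),(344,249)),('rack_b',(228,219),(340,246))]:
    p,q=best('scene',n,s),best('top',n,t)
    if p is not None and q is not None: print(n,p,q,*tri(I['scene'],p,I['top'],q))
for n in('wedge','shaker','bar_mid'):
  for c in I: print(n,c,[(np.round(r['bbox'],1),round(r['conf'],2)) for r in env.find_in(c,n)])
E
```

```text
(600, 600, 3)
wedge [160.8, 217.3] [416.8, 261.6] [ 0.4736 -0.3804  0.001 ] 0.006102435474794337
wedge_mid [153.2, 207.9] [428.1, 258.4] [ 0.4826 -0.3885  0.0646] 0.009120406556306105
wedge_tip [147.7, 196.3] [433.3, 255.1] [ 0.4905 -0.3835  0.1281] 0.0020686937343919864
rack_a [157.5, 216.0] [414.8, 261.6] [ 0.4729 -0.3813  0.006 ] 0.009285927406208996
shaker_lip [352.2, 196.2] [196.0, 238.0] [0.5362 0.2213 0.0325] 0.007272488360311941
bottle [205.7, 269.2] [366.9, 188.9] [ 0.679  -0.2544 -0.0086] 0.0033290258478392894
beaker [272.1, 259.2] [299.9, 186.1] [ 0.6865 -0.0622 -0.0046] 0.002591729013928934
bar_mid [225.6, 201.5] [345.0, 247.2] [ 0.5113 -0.1721  0.0754] 0.0047306701260070175
rack_b [230.5, 217.5] [342.7, 247.9] [ 0.5121 -0.1723 -0.0053] 0.015218849138361796
wedge scene [(array([147.8, 240.2,  28.7,  35.2]), 0.9), (array([114.5, 231.9,  34.9,  34.5]), 0.68), (array([154.3, 208.9,  25.6,  25.9]), 0.64)]
wedge top [(array([427.2, 260.4,  26.3,  15.5]), 0.9), (array([433.1, 219.4,  35.2,  12.5]), 0.86), (array([467. , 235.6,  39.6,  12.9]), 0.69)]
shaker scene []
shaker top [(array([145.7, 231.9, 118.6, 111. ]), 0.56)]
bar_mid scene [(array([225. , 201.9,  18. ,  34.9]), 0.76), (array([228.4, 218.2,  26.7,  17.4]), 0.75)]
bar_mid top [(array([346.4, 250.3,  27.1,  17.3]), 0.64)]
```

View pics/c1.png

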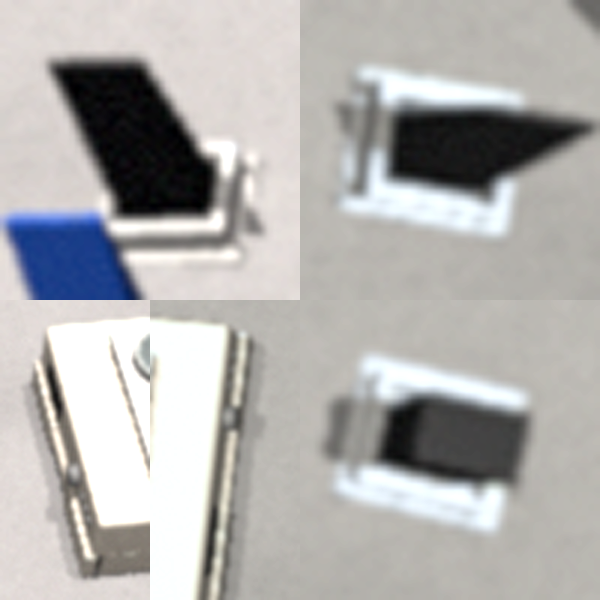

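The crop confirms the choice. The tapered black piece has its thin edge up, at top px (426–444, 253–256), and its flat face is on the far (+x) side. Lower right is the straight bar. The shaker's front edge is at top col ~200. I still need a closer look at the notch.

```bash
cat >> h.py <<'E'
from scipy.spatial.transform import Rotation as R
def goal(P,Rt):
    "shift and rotvec in current tool axes"
    o=env.observe(); C=np.array(o['tool_rot']); p=np.array(o['position'])
    print('shift',np.round(C.T@(np.array(P)-p),4),'rot',np.round(R.from_matrix(C.T@Rt).as_rotvec(),4))
def frame(yaw,al):
    "tool x heading yaw(deg, horizontal), tilted: al=90 straight down, 0 = tool z horizontal along heading"
    c,s=np.cos(np.radians(yaw)),np.sin(np.radians(yaw)); a=np.radians(al)
    n=np.array([c,s,0]);k=np.array([0,0,1.]); z=np.cos(a)*n-np.sin(a)*k; x=np.sin(a)*n+np.cos(a)*k
    return np.c_[x,np.cross(z,x),z]
E
python3 - <<'E'
from h import *
np.set_printoptions(precision=4,suppress=True)
I={c:env.get_image(c) for c in('scene','top')}
T=I['top'];S=I['scene']
a,b=onz(T,(425.8,253),.143),onz(T,(444.2,256),.143);print('tip corners top',a,b,np.linalg.norm(a-b),(a+b)/2)
c,d=onz(S,(138.7,195.5),.143),onz(S,(153.5,195.5),.143);print('scene',c,d,np.linalg.norm(c-d),(c+d)/2)
# rack corners from crop (z=.022)
for p in[(365,70),(520,95),(502,235),(345,210)]: print('rack',onz(T,(395+(p[0]-300)/6,235+p[1]/6),.022))
print('knob',tri(S,(359,202),T,(197.3,218.3)))
for c in I:
  for n in('shaker_lip','wedge_tip','wedge'): print(c,n,[(np.round(r['centre'],1),round(r['conf'],2)) for r in env.tip_of(c,n)])
def crop(c,x,y,w,h,s): return cv2.resize(I[c]['image'][y:y+h,x:x+w],None,fx=s,fy=s,interpolation=cv2.INTER_CUBIC)
cv2.imwrite('pics/sh.png',np.hstack([crop('scene',340,140,60,100,6),crop('top',170,185,50,100+15-15,6)]))
Rt=frame(-8.9,45); n=np.array([.988,-.155,0])
tip=np.array([.4905,-.3835,.143]); P=tip+n*(.002-.022); P[2]=.003+.048; print('P',P)
goal(P-.09*Rt[:,2],Rt)
E
```

```text
tip corners top [ 0.4954 -0.3612  0.143 ] [ 0.4881 -0.4057  0.143 ] 0.045029207211028384 [ 0.4917 -0.3835  0.143 ]
scene [ 0.4957 -0.4031  0.143 ] [ 0.504  -0.3624  0.143 ] 0.0415333441137723 [ 0.4998 -0.3827  0.143 ]
rack [ 0.5139 -0.3486  0.022 ]
rack [ 0.5026 -0.4186  0.022 ]
rack [ 0.4397 -0.4076  0.022 ]
rack [ 0.4508 -0.3372  0.022 ]
knob (array([0.5877, 0.2169, 0.0688]), np.float64(0.0031265301937935166))
scene shaker_lip [(array([354.9, 197. ]), 0.68)]
scene wedge_tip [(array([136.9, 216.8]), 0.7), (array([102.7, 220.5]), 0.7), (array([144.4, 194. ]), 0.68), (array([153.7, 207.6]), 0.63)]
scene wedge [(array([150.6, 256.4]), 0.87), (array([120.2, 241.2]), 0.63), (array([160.7, 218.7]), 0.56)]
top shaker_lip [(array([197.8, 238. ]), 0.96)]
top wedge_tip [(array([477.4, 231.1]), 0.72), (array([434.6, 254.7]), 0.68), (array([443.9, 220.1]), 0.54)]
top wedge [(array([454.3, 238.5]), 0.93), (array([420.5, 221.4]), 0.89), (array([420.4, 260. ]), 0.82)]
P [ 0.4707 -0.3804  0.051 ]
shift [ 0.3105 -0.0947  0.1337] rot [-0.1531  0.7752  0.3698]
```

View pics/sh.png

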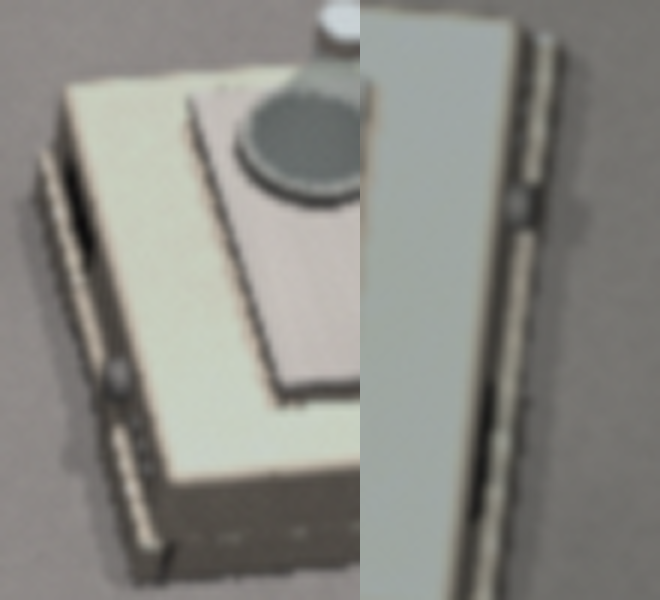

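Top view: the front rail runs from (201,192) to about (191,285). The knob is at (197,218), and the lip middle is reported at (197,238), under the rail. Now approaching the wedge, tilted 45°, staying high first.

```bash
python3 -m pendant '[[1,0.31,-0.095,0.03,-0.153,0.775,0.37],[1,0.31,-0.095,0.03,-0.153,0.775,0.37],[1,0.31,-0.095,0.03,-0.153,0.775,0.37],[1,0.31,-0.095,0.03,-0.153,0.775,0.37],[1,0.31,-0.095,0.03,-0.153,0.775,0.37]]' 100
python3 - <<'E'
from h import *
np.set_printoptions(precision=4,suppress=True)
o=env.observe();print(o['q'])
Rt=frame(-8.9,45);P=np.array([.4715,-.3807,.051]); goal(P-.09*Rt[:,2],Rt);goal(P,Rt)
T=env.get_image('top');S=env.get_image('scene')
for z in(.02,.03):
  print(z,'top rail',onz(T,(201.3,191.7),z),onz(T,(190.8,283.3),z),'lip',onz(T,(197.2,238),z),'scene rail',onz(S,(347.5,165.8),z),onz(S,(365.8,234),z),'lip',onz(S,(354.5,197),z))
E
```

```text
time_s: 3.32
position: [0.3968, -0.3763, 0.2195]
tool_rot: [[0.696, -0.159, 0.7], [-0.113, -0.987, -0.112], [0.709, -0.001, -0.705]]
ft_force: [1.1, -1.9, 1.0]
grip_width: 0.0857
gripper_force: 0.0
[-73.1848  15.3716 103.3615  53.6739  52.3681  -5.0355]
shift [-0.0667 -0.0071  0.0816] rot [ 0.0023 -0.0031 -0.0042]
shift [-0.067  -0.0073  0.1716] rot [ 0.0023 -0.0031 -0.0042]
0.02 top rail [0.6667 0.2161 0.02  ] [0.4144 0.2385 0.02  ] lip [0.5374 0.2242 0.02  ] scene rail [0.4    0.2433 0.02  ] [0.6713 0.2206 0.02  ] lip [0.5315 0.228  0.02  ]
0.03 top rail [0.6651 0.2141 0.03  ] [0.415  0.2363 0.03  ] lip [0.537  0.2222 0.03  ] scene rail [0.4085 0.2396 0.03  ] [0.6772 0.2171 0.03  ] lip [0.5388 0.2245 0.03  ]
```

```bash
python3 -m pendant '[[1,-0.067,-0.007,0.02,0,0,0],[1,-0.067,-0.007,0.08,0,0,0],[1,-0.067,-0.007,0.13,0,0,0],[1,-0.067,-0.007,0.155,0,0,0],[1,-0.067,-0.007,0.17,0,0,0]]'
python3 - <<'E'
from h import *
o=env.observe();print(o['q'])
I={c:env.get_image(c) for c in('scene','top')}
def crop(c,x,y,w,h,s): return cv2.resize(I[c]['image'][y:y+h,x:x+w],None,fx=s,fy=s,interpolation=cv2.INTER_CUBIC)
m=np.hstack([crop('scene',110,150,90,100,4.4),crop('top',380,220,80,100,4.4)])
cv2.imwrite('pics/g.png',np.clip(m*1.6,0,255).astype('uint8'))
E
```

```text
time_s: 4.05
position: [0.4697, -0.3817, 0.0511]
tool_rot: [[0.699, -0.154, 0.698], [-0.109, -0.988, -0.109], [0.707, -0.0, -0.707]]
ft_force: [1.1, -0.9, 0.3]
grip_width: 0.0852
gripper_force: 0.0
[-64.27243255  36.45493977 105.98806004  78.99223501  36.35835126
 -32.14158897]
```

View pics/g.png

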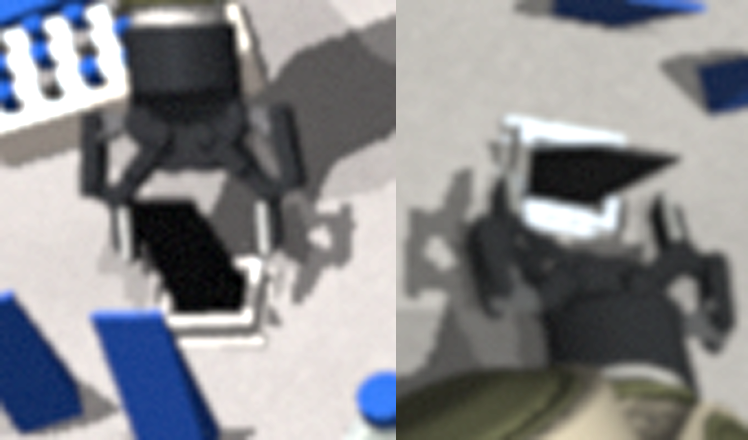

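The fingers straddle the black wedge (scene crop (195,250)), with the rack walls below them. Closing.

```bash
python3 -c "
from rig import env;print(env.tcp_to_tips)"; python3 -m pendant '[[0,0,0,0,0,0,0],[0,0,0,0,0,0,0],[0,0,0,0,0,0,0],[0,0,0,0,0,0,0],[0,0,0,0,0,0,0]]' 60; python3 -c "
from rig import env;print(env.tcp_to_tips)"
```

```text
0.017
time_s: 4.78
position: [0.469, -0.3817, 0.0529]
tool_rot: [[0.698, -0.155, 0.699], [-0.109, -0.988, -0.11], [0.708, 0.001, -0.706]]
ft_force: [-2.5, 1.3, 6.3]
grip_width: 0.042
gripper_force: 61.1
0.017
```

```bash
python3 -m pendant '[[0,0.02,0,-0.02,0,0,0],[0,0.06,0,-0.06,0,0,0],[0,0.1,0,-0.1,0,0,0],[0,0.14,0,-0.14,0,0,0],[0,0.155,0,-0.155,0,0,0]]' 80
python3 - <<'E'
from h import *
print(np.round(env.observe()['q'],1))
goal([.47,-.05,.26],frame(84.9,90)); 
I={c:env.get_image(c) for c in('scene','top')}
m=np.hstack([I['scene']['image'][90:290,60:340],I['top']['image'][160:360,280:560]])
cv2.imwrite('pics/l.png',cv2.resize(m,None,fx=1.4,fy=1.4))
E
```

```text
time_s: 5.4
position: [0.469, -0.3815, 0.2749]
tool_rot: [[0.697, -0.155, 0.7], [-0.106, -0.988, -0.113], [0.709, 0.004, -0.705]]
ft_force: [0.4, -0.1, -2.3]
grip_width: 0.0416
gripper_force: 81.1
[-64.3  15.7  91.6  46.4  53.4  12.2]
shift [-0.0451 -0.3278 -0.0263] rot [ 0.6447 -0.5966 -1.5422]
```

View pics/l.png

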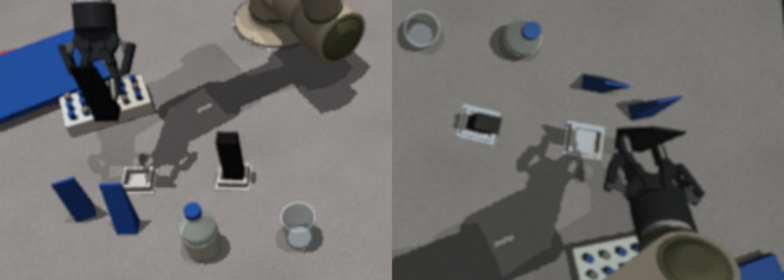

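Wedge held, its rack empty, everything else in place. Carrying it left while turning.

```bash
python3 -m pendant '[[0,-0.009,-0.06,-0.005,0.129,-0.119,-0.308],[0,-0.015,-0.12,-0.01,0.2,-0.186,-0.48],[0,-0.025,-0.18,-0.015,0.3,-0.28,-0.72],[0,-0.035,-0.24,-0.02,0.4,-0.37,-0.95],[0,-0.04,-0.29,-0.023,0.47,-0.43,-1.12]]'
python3 - <<'E'
from h import *
print(np.round(env.observe()['q'],1))
goal([.47,-.05,.26],frame(84.9,90)); goal([.5,-.03,.2],frame(84.9,135))
E
```

```text
time_s: 6.12
position: [0.4689, -0.0858, 0.2576]
tool_rot: [[0.664, 0.649, 0.371], [0.659, -0.743, 0.12], [0.353, 0.165, -0.921]]
ft_force: [0.4, -0.6, -1.6]
grip_width: 0.0414
gripper_force: 81.2
[-34.    6.7  97.2  20.2  62.9   5.9]
shift [ 0.0252 -0.0255  0.0025] rot [ 0.2948 -0.2845 -0.7231]
shift [ 0.0371 -0.0308  0.0712] rot [-0.0046 -1.0278 -0.8159]
```

```bash
python3 -m pendant '[[0,0.012,-0.012,0.01,0,-0.145,-0.115],[0,0.02,-0.02,0.02,0,-0.29,-0.23],[0,0.03,-0.03,0.03,0,-0.43,-0.345],[0,0.037,-0.031,0.05,0,-0.57,-0.46],[0,0.037,-0.031,0.071,-0.002,-0.71,-0.57]]'
python3 -m pendant '[[0,0,0,0,0,-0.145,-0.115],[0,0,0,0,0,-0.317,-0.246],[0,0,0,0,0,-0.317,-0.246]]'
python3 - <<'E'
from h import *
print(np.round(env.observe()['q'],1))
goal([.5,-.03,.06],frame(84.9,135))
E
```

```text
time_s: 6.75
position: [0.5015, -0.0315, 0.2002]
tool_rot: [[0.316, 0.949, -0.002], [0.843, -0.282, -0.458], [-0.435, 0.143, -0.889]]
ft_force: [0.2, 0.0, -1.6]
grip_width: 0.042
gripper_force: 81.3
time_s: 7.12
position: [0.5008, -0.0313, 0.1993]
tool_rot: [[0.064, 0.996, -0.066], [0.705, -0.092, -0.703], [-0.706, -0.001, -0.708]]
ft_force: [0.4, -0.5, -0.1]
grip_width: 0.0412
gripper_force: 81.2
[  2.2  27.1  87.3 -45.7  78.   22.6]
shift [ 0.0992 -0.0008  0.0978] rot [-0.0028 -0.0015 -0.0013]
```

```bash
python3 -m pendant '[[0,0.03,0,0.03,0,0,0],[0,0.06,0,0.06,0,0,0],[0,0.09,0,0.09,0,0,0],[0,0.102,0,0.1,0,0,0],[0,0.102,0,0.1,0,0,0]]'
python3 - <<'E'
from h import *
I={c:env.get_image(c) for c in('scene','top')}
def crop(c,x,y,w,h,s): return cv2.resize(I[c]['image'][y:y+h,x:x+w],None,fx=s,fy=s,interpolation=cv2.INTER_CUBIC)
m=np.hstack([crop('scene',220,140,120,100,3.3),crop('top',220,190,120,100,3.3)])
cv2.imwrite('pics/d.png',np.clip(m*1.5,0,255).astype('uint8'))
E
```

```text
time_s: 7.75
position: [0.5022, -0.031, 0.059]
tool_rot: [[0.071, 0.995, -0.064], [0.705, -0.095, -0.703], [-0.706, 0.004, -0.708]]
ft_force: [0.7, 0.4, -1.6]
grip_width: 0.0412
gripper_force: 81.2
```

View pics/d.png

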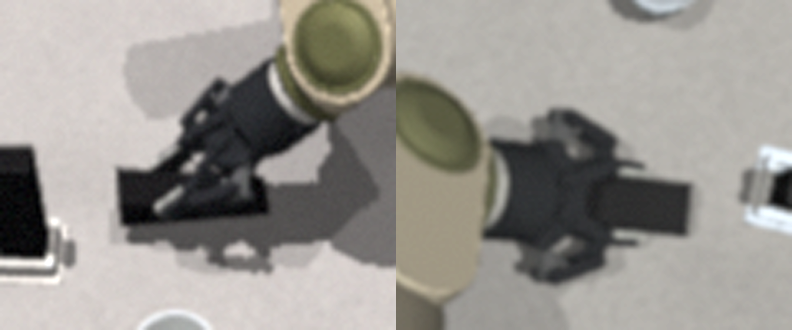

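The wedge is level in the hand, thin end towards the shaker and flat face down. Lowering.

```bash
python3 -m pendant '[[0,0.01,0,0.01,0,0,0],[0,0.018,0,0.018,0,0,0],[0,0.02,0,0.02,0,0,0],[0,0.02,0,0.02,0,0,0]]'; python3 -m pendant '[[0,0.001,0,0.001,0,0,0],[0,0.002,0,0.002,0,0,0],[0,0.002,0,0.002,0,0,0]]';python3 -m pendant '[[0,0.001,0,0.001,0,0,0],[0,0.0015,0,0.0015,0,0,0],[0,0.0015,0,0.0015,0,0,0]]'
```

```text
time_s: 8.35
position: [0.5025, -0.0307, 0.0306]
tool_rot: [[0.07, 0.996, -0.063], [0.704, -0.094, -0.704], [-0.706, 0.005, -0.708]]
ft_force: [-0.5, -0.9, -1.4]
grip_width: 0.0418
gripper_force: 81.2
time_s: 8.72
position: [0.5027, -0.0307, 0.0296]
tool_rot: [[0.071, 0.996, -0.062], [0.703, -0.094, -0.705], [-0.708, 0.007, -0.706]]
ft_force: [-2.6, 4.1, 11.2]
grip_width: 0.0413
gripper_force: 82.6
time_s: 9.1
position: [0.5028, -0.0308, 0.0294]
tool_rot: [[0.072, 0.996, -0.061], [0.701, -0.094, -0.707], [-0.71, 0.008, -0.704]]
ft_force: [-4.6, 10.8, 29.9]
grip_width: 0.0415
gripper_force: 84.6
```

```bash
python3 -m pendant '[[0,-0.0015,0,-0.0015,0,0,0],[0,-0.0015,0,-0.0015,0,0,0]]';  python3 -m pendant '[[0.8,0,0,0,0,0,0],[0.8,0,0,0,0,0,0],[0.8,0,0,0,0,0,0],[0.8,0,0,0,0,0,0]]'; python3 -m pendant '[[1,0,0,-0.05,0,0,0],[1,0,0,-0.1,0,0,0],[1,-0.06,0,-0.15,0,0,0],[1,-0.06,0,-0.15,0,0,0]]'
python3 - <<'E'
from h import *
np.set_printoptions(precision=4,suppress=True)
print(np.round(env.observe()['q'],1))
I={c:env.get_image(c) for c in('scene','top')}
T,S=I['top'],I['scene']
for c in I:
  for n in('wedge','wedge_mid','wedge_tip'):
    for r in env.tip_of(c,n): print(c,n,np.round(r['centre'],1),round(r['conf'],2),onz(I[c],r['centre'],{'wedge':.017,'wedge_mid':.0095,'wedge_tip':.002}[n]))
def crop(c,x,y,w,h,s): return cv2.resize(I[c]['image'][y:y+h,x:x+w],None,fx=s,fy=s,interpolation=cv2.INTER_CUBIC)
m=np.hstack([crop('scene',230,160,90,80,4.4),crop('top',230,210,90,80,4.4)])
cv2.imwrite('pics/w.png',np.clip(m*1.5,0,255).astype('uint8'))
E
```

```text
time_s: 9.35
position: [0.5027, -0.0307, 0.0296]
tool_rot: [[0.071, 0.996, -0.062], [0.703, -0.094, -0.705], [-0.708, 0.007, -0.707]]
ft_force: [-2.2, 3.8, 12.2]
grip_width: 0.042
gripper_force: 82.8
time_s: 9.85
position: [0.5025, -0.0308, 0.0279]
tool_rot: [[0.07, 0.996, -0.063], [0.704, -0.094, -0.704], [-0.706, 0.005, -0.708]]
ft_force: [-0.3, -0.3, 0.7]
grip_width: 0.0685
gripper_force: 0.0
time_s: 10.35
position: [0.5085, 0.0328, 0.1798]
tool_rot: [[0.074, 0.996, -0.058], [0.705, -0.094, -0.703], [-0.706, 0.011, -0.709]]
ft_force: [-0.4, -0.5, -0.5]
grip_width: 0.0853
gripper_force: 0.0
[  9.   30.6  84.5 -43.9  81.5  28.1]
scene wedge [257.3 205.2] 0.78 [ 0.5001 -0.0766  0.017 ]
scene wedge [149.5 254.4] 0.57 [ 0.6132 -0.4079  0.017 ]
scene wedge [302.9 204.6] 0.44 [0.5262 0.0631 0.017 ]
scene wedge_mid [110.4 230.2] 0.73 [ 0.4992 -0.5259  0.0095]
scene wedge_mid [280.9 203.2] 0.66 [ 0.5015 -0.0021  0.0095]
scene wedge_mid [203.7 272.5] 0.62 [ 0.6983 -0.2603  0.0095]
scene wedge_mid [147.6 235.5] 0.55 [ 0.541  -0.4153  0.0095]
scene wedge_tip [137.8 216.9] 0.89 [ 0.4595 -0.4474  0.002 ]
scene wedge_tip [298.3 205.4] 0.81 [0.5154 0.051  0.002 ]
scene wedge_tip [105.2 222.7] 0.73 [ 0.4619 -0.546   0.002 ]
top wedge [309.  253.4] 0.85 [ 0.4955 -0.084   0.017 ]
top wedge [455.  238.3] 0.78 [ 0.537 -0.486  0.017]
top wedge [421.7 220.2] 0.71 [ 0.587  -0.3967  0.017 ]
top wedge_mid [432.6 216.7] 0.89 [ 0.5975 -0.4299  0.0095]
top wedge_mid [467.3 234.7] 0.79 [ 0.5473 -0.5236  0.0095]
top wedge_mid [282.7 251.8] 0.68 [ 0.4999 -0.0117  0.0095]
top wedge_tip [476.3 231.4] 0.92 [ 0.5569 -0.5524  0.002 ]
top wedge_tip [106.3 228.8] 0.71 [0.564  0.4849 0.002 ]
top wedge_tip [257.6 247.1] 0.7 [0.513  0.0584 0.002 ]
top wedge_tip [440.8 220.8] 0.67 [ 0.5866 -0.455   0.002 ]
```

View pics/w.png

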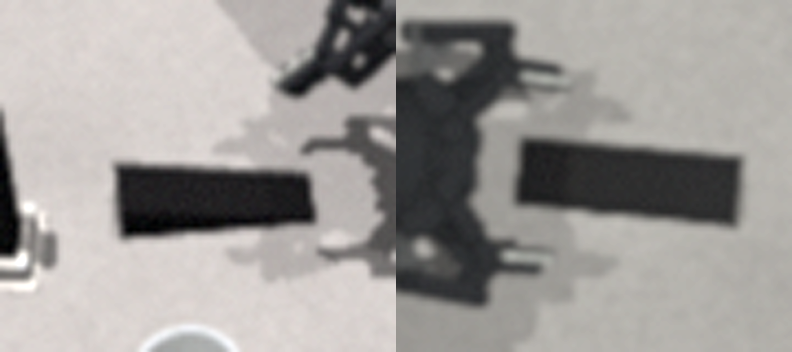

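The wedge lies free and flat: thick end at top px (308,253), tip at (258,249), heading about 84.7°. Regrasp vertically near the middle.

```bash
python3 - <<'E'
from h import *
goal([.501,-.025,.12],frame(84.7,90))
E
```

```text
shift [-0.0018 -0.0011  0.0799] rot [ 0.0018  0.7849 -0.0032]
```

```bash
python3 -m pendant '[[1,0,0,0.01,0,0.18,0],[1,0,0,0.03,0,0.36,0],[1,-0.002,-0.001,0.05,0,0.54,0],[1,-0.002,-0.001,0.07,0,0.72,0],[1,-0.002,-0.001,0.08,0,0.785,0]]'
python3 -m pendant '[[1,0,0,0.04,0,0,0],[1,0,0,0.08,0,0,0],[1,0,0,0.098,0,0,0],[1,0,0,0.098,0,0,0]]' 50
python3 -m pendant '[[0,0,0,0,0,0,0],[0,0,0,0,0,0,0],[0,0,0,0,0,0,0],[0,0,0,0,0,0,0],[0,0,0,0,0,0,0]]' 50
python3 - <<'E'
from h import *
goal([.528,.126,.026],frame(84.9,90))
E
```

```text
time_s: 11.38
position: [0.5012, -0.0268, 0.1205]
tool_rot: [[0.097, 0.995, 0.005], [0.995, -0.098, 0.004], [0.004, 0.005, -1.0]]
ft_force: [0.9, -1.0, -0.8]
grip_width: 0.0855
gripper_force: 0.0
time_s: 11.88
position: [0.5012, -0.0249, 0.0218]
tool_rot: [[0.095, 0.996, 0.002], [0.996, -0.095, 0.001], [0.001, 0.001, -1.0]]
ft_force: [0.1, 0.2, 0.2]
grip_width: 0.0854
gripper_force: 0.0
time_s: 12.5
position: [0.5025, -0.0251, 0.0243]
tool_rot: [[0.094, 0.996, 0.007], [0.996, -0.094, -0.0], [0.0, 0.007, -1.0]]
ft_force: [-0.7, -0.2, 5.7]
grip_width: 0.0427
gripper_force: 51.4
shift [ 0.1529  0.0112 -0.0016] rot [ 0.0071 -0.0003 -0.0054]
```

```bash
python3 -m pendant '[[0,0,0,-0.006,0,0,0],[0,0.04,0.003,-0.006,0,0,0],[0,0.09,0.007,-0.006,0,0,0],[0,0.135,0.01,-0.006,0,0,0],[0,0.153,0.0112,-0.006,0,0,0]]'
python3 -m pendant '[[0,0,0,0,0,0,0],[0,0,0,0,0,0,0]]'
python3 - <<'E'
from h import *
np.set_printoptions(precision=4,suppress=True)
I={c:env.get_image(c) for c in('scene','top')}
for c in I:
  for n in('wedge','wedge_tip','shaker_lip'):
    for r in env.tip_of(c,n):
      P=onz(I[c],r['centre'],{'wedge':.022,'wedge_tip':.007,'shaker_lip':.02}[n])
      if P[1]>-.02: print(c,n,np.round(r['centre'],1),round(r['conf'],2),P)
def crop(c,x,y,w,h,s): return cv2.resize(I[c]['image'][y:y+h,x:x+w],None,fx=s,fy=s,interpolation=cv2.INTER_CUBIC)
m=np.hstack([crop('scene',290,150,90,90,4.4),crop('top',170,190,90,90,4.4)])
cv2.imwrite('pics/p.png',np.clip(m*1.5,0,255).astype('uint8'))
E
```

```text
time_s: 13.12
position: [0.5276, 0.1283, 0.0298]
tool_rot: [[0.092, 0.996, 0.006], [0.996, -0.092, 0.0], [0.001, 0.006, -1.0]]
ft_force: [-0.0, 0.0, -1.5]
grip_width: 0.0431
gripper_force: 51.0
time_s: 13.38
position: [0.5275, 0.1252, 0.0295]
tool_rot: [[0.095, 0.995, 0.005], [0.995, -0.095, -0.0], [0.0, 0.005, -1.0]]
ft_force: [-0.1, -0.3, -0.5]
grip_width: 0.043
gripper_force: 51.0
scene wedge [306.7 204.1] 0.71 [0.5303 0.0742 0.022 ]
scene wedge_tip [350.1 202.8] 0.96 [0.5416 0.2123 0.007 ]
scene shaker_lip [353.8 195.9] 0.56 [0.5268 0.2271 0.02  ]
top wedge [252.2 244.5] 0.48 [0.5196 0.0721 0.022 ]
```

View pics/p.png

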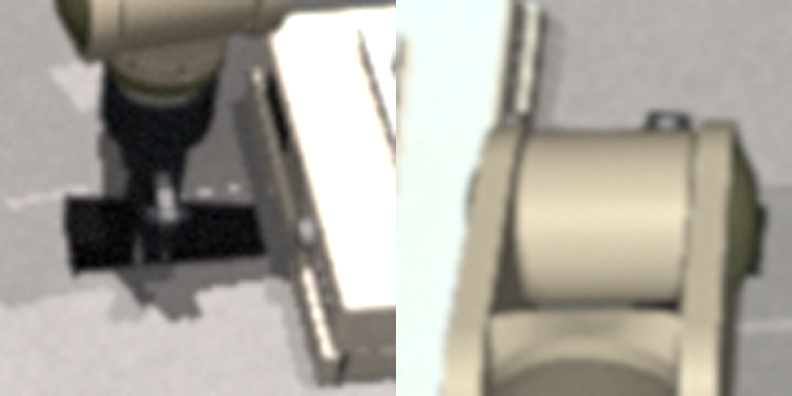

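The tip at scene (349,203) points at the notch about 14 mm short of it, lined up with the lip middle. Lowering it to the bench and starting it in.

```bash
python3 -m pendant '[[0,0,0,0.003,0,0,0],[0,0,0,0.0055,0,0,0],[0,0,0,0.0055,0,0,0]]'; python3 -m pendant '[[0,0.008,0,0,0,0,0],[0,0.016,0,0,0,0,0],[0,0.024,0,0,0,0,0],[0,0.03,0,0,0,0,0],[0,0.03,0,0,0,0,0]]'
```

```text
time_s: 14.15
position: [0.5276, 0.1262, 0.0243]
tool_rot: [[0.094, 0.996, 0.005], [0.996, -0.094, 0.0], [0.001, 0.005, -1.0]]
ft_force: [-2.3, -0.1, 4.6]
grip_width: 0.0428
gripper_force: 51.7
time_s: 14.78
position: [0.5309, 0.1572, 0.0243]
tool_rot: [[0.094, 0.996, 0.007], [0.996, -0.094, 0.001], [0.002, 0.007, -1.0]]
ft_force: [-0.3, 1.4, 4.9]
grip_width: 0.0431
gripper_force: 51.7
```

```bash
python3 -m pendant '[[0.8,0,0,0,0,0,0],[0.8,0,0,0,0,0,0],[1,0,0,0,0,0,0],[1,0,0,-0.05,0,0,0],[1,0,0,-0.09,0,0,0]]'
python3 - <<'E'
from h import *
Rt=frame(84.9,65);P=np.array([.527,.115,.028]); goal(P-.07*Rt[:,2],Rt)
print(np.round(env.observe()['q'],1))
E
```

```text
time_s: 15.4
position: [0.53, 0.1561, 0.1153]
tool_rot: [[0.094, 0.996, 0.005], [0.996, -0.094, 0.0], [0.001, 0.005, -1.0]]
ft_force: [-0.6, 0.4, -0.4]
grip_width: 0.0854
gripper_force: 0.0
shift [-0.0708  0.001   0.0238] rot [ 0.0063  0.4356 -0.0044]
[ 4.1 29.5 85.6 -0.  64.7  9.6]
```

```bash
python3 -m pendant '[[1,-0.03,0,0,0.001,0.18,0],[1,-0.06,0.001,0.01,0.003,0.34,-0.002],[1,-0.071,0.001,0.024,0.006,0.436,-0.004],[1,-0.071,0.001,0.024,0.006,0.436,-0.004]]'
python3 -m pendant '[[1,0,0,0.03,0,0,0],[1,0,0,0.06,0,0,0],[1,0,0,0.07,0,0,0],[1,0,0,0.07,0,0,0]]' 80
python3 - <<'E'
from h import *
np.set_printoptions(precision=4,suppress=True)
I={c:env.get_image(c) for c in('scene','top')}
for r in env.tip_of('scene','wedge'):
      P=onz(I['scene'],r['centre'],.017)
      if P[1]>-.02: print(np.round(r['centre'],1),round(r['conf'],2),P)
o=env.observe();print('tip proj',proj(I['scene'],np.array(o['position'])+.021*np.array(o['tool_rot'])[:,2]), np.round(o['q'],1))
def crop(c,x,y,w,h,s): return cv2.resize(I[c]['image'][y:y+h,x:x+w],None,fx=s,fy=s,interpolation=cv2.INTER_CUBIC)
m=np.hstack([crop('scene',290,150,90,90,4.4),crop('top',170,190,90,90,4.4)])
cv2.imwrite('pics/q.png',np.clip(m*1.5,0,255).astype('uint8'))
E
```

```text
time_s: 15.9
position: [0.5241, 0.0837, 0.0889]
tool_rot: [[0.085, 0.996, 0.037], [0.902, -0.093, 0.421], [0.423, -0.003, -0.906]]
ft_force: [0.7, 0.1, 0.0]
grip_width: 0.0853
gripper_force: 0.0
time_s: 16.4
position: [0.5271, 0.1155, 0.0268]
tool_rot: [[0.079, 0.996, 0.037], [0.903, -0.088, 0.421], [0.422, 0.0, -0.906]]
ft_force: [-0.2, 0.2, 0.0]
grip_width: 0.0853
gripper_force: 0.0
[317.3 202.7] 0.97 [0.5279 0.1088 0.017 ]
tip proj [np.float64(321.72850346035756), np.float64(203.7386120562531)] [-11.6  36.6  96.7  31.3  53.9 -26.9]
```

View pics/q.png

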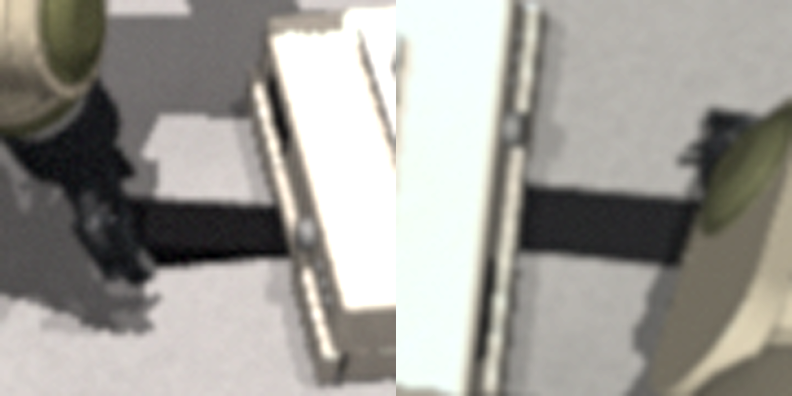

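The wedge's thin end is under the lip, at top crop (525,215), square to the front, with the fingers straddling the thick end. Gripping, then pushing in.

```bash
python3 -m pendant '[[0,0.001,0,-0.002,0,0,0],[0,0.001,0,-0.002,0,0,0],[0,0.001,0,-0.002,0,0,0],[0,0.001,0,-0.002,0,0,0],[0,0.001,0,-0.002,0,0,0]]' 80; python3 -m pendant '[[0,0.009,0,0.0042,0,0,0],[0,0.018,0,0.0085,0,0,0],[0,0.027,0,0.0127,0,0,0],[0,0.027,0,0.0127,0,0,0]]'
```

```text
time_s: 17.18
position: [0.5275, 0.1145, 0.0295]
tool_rot: [[0.08, 0.996, 0.039], [0.903, -0.089, 0.421], [0.423, 0.002, -0.906]]
ft_force: [-0.2, -2.1, 6.4]
grip_width: 0.0425
gripper_force: 81.8
time_s: 17.68
position: [0.5304, 0.1451, 0.0295]
tool_rot: [[0.08, 0.996, 0.04], [0.902, -0.089, 0.422], [0.424, 0.002, -0.906]]
ft_force: [0.8, 3.0, 5.0]
grip_width: 0.0424
gripper_force: 81.2
```

```bash
python3 -m pendant '[[0,0.006,0,0.0028,0,0,0],[0,0.012,0,0.0056,0,0,0],[0,0.014,0,0.0066,0,0,0],[0,0.014,0,0.0066,0,0,0]]'; python3 -m pendant '[[0,0.0035,0,0.0016,0,0,0],[0,0.007,0,0.0033,0,0,0],[0,0.007,0,0.0033,0,0,0]]'; python3 -m pendant '[[0,0.003,0,0.0014,0,0,0],[0,0.0045,0,0.0021,0,0,0],[0,0.0045,0,0.0021,0,0,0]]'
```

```text
time_s: 18.18
position: [0.5318, 0.1596, 0.0295]
tool_rot: [[0.08, 0.996, 0.04], [0.903, -0.09, 0.421], [0.423, 0.002, -0.906]]
ft_force: [0.3, -1.5, 8.2]
grip_width: 0.0423
gripper_force: 82.0
time_s: 18.55
position: [0.5326, 0.1674, 0.0295]
tool_rot: [[0.08, 0.996, 0.04], [0.903, -0.09, 0.421], [0.423, 0.003, -0.906]]
ft_force: [0.3, -2.1, 8.9]
grip_width: 0.0427
gripper_force: 81.9
time_s: 18.92
position: [0.5331, 0.1717, 0.0295]
tool_rot: [[0.08, 0.996, 0.041], [0.903, -0.09, 0.42], [0.422, 0.003, -0.906]]
ft_force: [-0.1, -6.9, 9.1]
grip_width: 0.0424
gripper_force: 82.2
```

```bash
for i in 1 2 3; do python3 -m pendant '[[0,0.0018,0,0.0008,0,0,0],[0,0.0027,0,0.0013,0,0,0],[0,0.0027,0,0.0013,0,0,0]]' | egrep 'posi|ft_'; done
```

```text
position: [0.5335, 0.1744, 0.0295]
ft_force: [-1.4, -8.2, 10.2]
position: [0.5338, 0.1772, 0.0295]
ft_force: [-0.9, -8.6, 11.1]
position: [0.5341, 0.18, 0.0295]
ft_force: [-1.4, -10.4, 11.5]
```

```bash
for i in 1 2 3; do python3 -m pendant '[[0,0.0018,0,0.0008,0,0,0],[0,0.0027,0,0.0013,0,0,0],[0,0.0027,0,0.0013,0,0,0]]' | egrep 'posi|ft_'; done
```

```text
position: [0.5345, 0.1829, 0.0295]
ft_force: [-1.2, -13.0, 11.7]
position: [0.5348, 0.1857, 0.0295]
ft_force: [-0.4, -14.2, 12.2]
position: [0.5352, 0.1885, 0.0295]
ft_force: [-1.4, -14.7, 12.2]
```

```bash
for i in 1 2; do python3 -m pendant '[[0,0.0018,0,0.0008,0,0,0],[0,0.0027,0,0.0013,0,0,0],[0,0.0027,0,0.0013,0,0,0]]' | egrep 'posi|ft_'; done
```

```text
position: [0.5355, 0.1914, 0.0295]
ft_force: [-2.2, -16.7, 13.6]
position: [0.5358, 0.1942, 0.0295]
ft_force: [-1.3, -17.1, 13.8]
```

```bash
python3 -m pendant '[[0.6,0,0,0,0,0,0],[0.8,0,0,0,0,0,0],[1,0,0,0,0,0,0],[1,0,0,0,0,0,0]]'; python3 -m pendant '[[1,0,0,-0.05,0,0,0],[1,0,0,-0.1,0,0,0],[1,0,0,-0.15,0,0,0],[1,0,0,-0.18,0,0,0]]'
python3 - <<'E'
from h import *
np.set_printoptions(precision=4,suppress=True)
I={c:env.get_image(c) for c in('scene','top')}
for c in I:
  for r in env.tip_of(c,'wedge'):
      P=onz(I[c],r['centre'],.017)
      if P[1]>-.02: print(c,np.round(r['centre'],1),round(r['conf'],2),P)
m=np.hstack([cv2.resize(I['scene']['image'][130:270,180:380],None,fx=2,fy=2),cv2.resize(I['top']['image'][160:300,170:370],None,fx=2,fy=2)])
cv2.imwrite('pics/f.png',np.clip(m*1.5,0,255).astype('uint8'))
E
```

```text
time_s: 22.42
position: [0.5343, 0.1967, 0.0282]
tool_rot: [[0.081, 0.996, 0.038], [0.903, -0.089, 0.421], [0.423, 0.0, -0.906]]
ft_force: [0.9, 0.3, -0.3]
grip_width: 0.0854
gripper_force: 0.0
time_s: 22.92
position: [0.5277, 0.1199, 0.1936]
tool_rot: [[0.08, 0.996, 0.04], [0.903, -0.09, 0.421], [0.423, 0.003, -0.906]]
ft_force: [0.6, -0.6, -0.6]
grip_width: 0.0853
gripper_force: 0.0
scene [344.4 198.2] 0.77 [0.5276 0.1966 0.017 ]
top [213.6 241.7] 0.69 [0.5274 0.1792 0.017 ]
```

View pics/f.png

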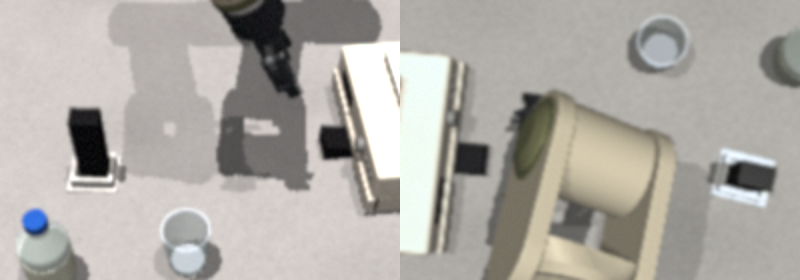

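The wedge sticks out about 40 mm under the middle of the front edge, thick end at top px (214,240). It stayed there after release. The bar, bottle and beaker are untouched and the arm is clear. Handing in.

```bash
python3 -c "
from rig import env
print(env.close_job())"
```

```text
the job is handed in; nothing more can be done
None
```

I laid the wedge flat on the bench and let go, then pushed it thin end first under the middle of the shaker's front edge. The final push was about 17 N. It stayed in place when released, the straight bar, bottle and beaker were left alone, and the job is handed in.

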